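# Feel the focus gap under an engraver's laser head with a taper gauge

### The arm

A 6-joint arm with a two-finger parallel gripper is mounted at the origin on the work surface. World frame = base frame: x ahead of the robot, y to its left, z up, the work surface at z = 0. Lengths are in m, angles in rad, forces in N, time in s.
With the tool pointing down it reaches from about 0.35 to 0.975 m from the base axis. Payload 4.9 kg.
Tool frame: the origin (TCP) lies midway between the tips of the shut fingers; the grasp point (between the pads) lies 19 mm behind it; x points along the fingers, z is the direction in which the jaws open and shut, and the axes are right-handed (so a half turn about x gives the same grasp; the last joint's range is limited). The gripper opens to 85 mm and grips with 20 to 120 N. Pads are 22 mm wide; open, the fingers measure 114 mm over their backs; the gripper's body (76 mm by 85 mm) begins 54 mm behind the grasp point. The pads swing forward as they close: fully open they stand 13 mm farther back than shut.
Start: joints at [1.09, 0.053, 1.613, -0, 1.476, -0.119], TCP at [0.221, 0.585, 0.231] pointing down, gripper open.
Joint ranges: [-3.01, 3.01], [-1.01, 2.22], [0.06, 2.58], [-1.02, 4.17], [0.09, 2.62], [-3.14, 3.14]. Speed limits (rad/s): [2.57, 2.57, 3.14, 3.14, 3.14, 3.14].

### API

Orientations are given as a unit quaternion [w, x, y, z].
In Python, from plant import state, cams, workorder, nets gives the robot as it stands.
- The arm moves only by the tool play_rows, never from a script. Its argument "motion" is a list of rows, each a list of 3 entries, a list of its own where there are three numbers: the closure, from -1 (fully open) to 1 (shut), then the shift along the world's x, y, z in m, then the turn about the world's z in rad. A call has 1 to 5 rows; each row is the pose to reach, as a shift and turn from the pose commanded when the call began; what a row does not reach only later rows make up. A row lasts 1/10 s, in which the tool goes at most 50 mm and 8.59 degrees, less where a joint would pass 70% of its speed; a pose out of reach is approached as far as the arm can. A call with a gripper value outside its range is refused whole. The fingers move at their own pace and stop on an object; the grip force is fixed at half the most. Time passes only in rows, so rows that repeat a pose let the fingers close. It gives the time, the measured TCP pose, the force and the opening at its end, in the units of the state.
- state(): the state, without advancing time (a new reading comes with each control period).
- cams.grab_frame(name): name is "scene" or "top"; returns (picture, depth): 384x512x3 uint8, red, green, blue; 384x512 float32, m along the optical axis (not along the pixel's ray), 0 where there is no reading.
- cams.camera_info(name): a dict with "K" (3x3 intrinsics, pixels), "rvec" (rotation vector, rad) and "tvec" (3), from world to camera coordinates, as OpenCV has them. Camera axes: x right, y down, z forward; pixel columns grow to the right and rows downward; lengths in m; the calibration is good to about 2 mm. A picture is of the moment at which its call begins. camera_info takes no time and is no camera call.
- workorder.job_done(): hands the job in, once; it reports no verdict.
Trained networks look in the newest picture that a camera, given by its name, has taken for a name from the list of things; names that differ only in an ending like _2 or _b are one class to them, and where a whole thing is asked for, a point or a joint stands for the part that bears it (a point fixed in the world has none). Each returns a list of dicts, best first, with "score" (0 to 1); they miss things now and then, are a little off and sometimes report something else, mostly with a low value. They report only what shows in the picture. A call takes as long as a camera call. They do not tell look-alikes from the thing itself.
- nets.recognise(camera, target): "at" ([x, y, z] in m, in world coordinates, good to about 4 mm: the middle of the surface that is visible of it).
- nets.landmark_of(camera, target): "at" ([x, y, z] in m, in world coordinates, good to about 4 mm: a listed point, or the origin of a listed thing).
The state is a dict: "time": time; "joint_pos": joint angles; "joint_vel": joint speeds; "joint_efforts": joint torques, N m; "tool_pos": TCP position; "tool_rot": TCP orientation; "contact_force": force on the tool from outside, world axes, zero at the start; "ft_torque": the same for the moment, N m; "gripper_width": opening from 0.0 (shut) to 1.0 (fully open).
Only numpy, scipy, OpenCV 4.12 (cv2) and the standard library are available. Lean on these libraries where they do the work, as an engineer would, in place of code of your own. Each camera call takes 0.05 s, during which the arm holds its last target.

### The job

Pick up the taper gauge by its green grip, lay it flat on the plywood sheet in front of the laser head and slide its thin end straight in under the middle of the head's steel nose plate until the blade just drags snugly between nose and sheet. Do not force it or shift the head, and leave the loose things around alone. Finish while still holding the gauge by its grip, flat and snug at that depth, so that the gap can be read off.

Things in the scene. Friction and masses are not known exactly. Their poses are not given: they have to be found in the camera images.
- gauge: loose taper gauge, flat underside, 24 mm wide aluminium blade, green grip upright at the rear. Origin: on the underside below the grip's middle; x along the blade to the thin tip at 130 mm, z up; rear end at -20 mm. Side view: 2 mm thick at the tip, thickening evenly (0.08 mm per mm) to 8 mm at 75 mm behind it, then 8 mm. 130 g. Starts flat on the table, right of the machine
- gauge_grip (a point): middle of the green grip, 30 mm above the gauge's underside: the place to hold it, fingers closing across its width. The grip is 40 mm long (gauge x), 16 mm wide (gauge y), and stands from 8 to 50 mm above the underside
- gauge_tip (a point): middle of the blade's thin tip, on the underside
- head: laser head of the desktop engraver, a dark finned 40 x 40 mm block, 126 mm tall, in front of the gantry beam; its lower end is a steel nose plate, 46 x 46 x 7 mm. Origin: middle of the plate's flat underside. x points in under the gantry: slide the gauge in along it; the near edge is at x = -23 mm; y across, z up. Held by friction: shifts if pushed with some 45 N
- nose (a point): middle of the nose plate's underside (the head's origin). The gap from here down to the sheet's top is 3.8 to 6 mm, different at each start, open on all sides; the gantry beam behind the head is 60 mm above the sheet
- sheet: plywood sheet fixed on the machine's bed, level, 290 (x) x 270 (y) x 4 mm, top 24 mm above the table; origin in the middle of its underside, axes parallel to the head's. Machine frame around it: top 70 mm above the table, front rail 45 mm before the sheet's near edge. Gauge friction on sheet and nose about 0.6; wedge and plates give a little, so the drag grows gradually with depth
- sheet_top (a point): middle of the sheet's top face. The gauge should only rest on it while sliding: pressing it down makes it drag on the sheet alone, before the nose is felt
- gear: bystander: loose plywood gear, 44 mm across, 6 mm thick, lying on the sheet on the right of the head; origin under its centre
- tag: bystander: loose red tag, 45 x 24 x 5 mm, lying on the sheet on the left of the head; origin under its centre
- tape: bystander: roll of masking tape, 96 mm across, 25 mm tall, on the table; origin under its centre
- cleaner: bystander: small amber bottle, 42 mm across, 85 mm tall, on the table; origin under its centre
Not all that is in view belongs to the job. Several things have the shape of the gauge; the one meant has the colours described above.

How it is judged:
On the way, in this order (a step that is already met when the one before it is completed fails the run):
1. the gauge is held in the fingers, clear of the table (height (world z) of gauge_grip above 0.075 m and contact force between the fingers and gauge above 2 N), for 0.2 s.
2. the gauge is laid flat at the sheet's face in front of the nose, held (z of gauge_tip in the frame of sheet_top between -0.003 and 0.003 m and angle between gauge's own z axis and vertical below 0.06 rad and horizontal distance between gauge_tip and nose below 0.12 m and x of gauge_tip in the frame of head below 0 m and contact force between the fingers and gauge above 2 N), for 0.05 s.
At the end, for the whole second after the job is handed in: Gauge held by its grip (over 3 N, within 35 mm), still, flat within 0.05 rad, pinched: nose presses it with 0.8 to 15 N, it presses the sheet over 0.8 N. Tip over 13 mm past the nose's near edge, within 12 mm of its middle line, 0.15 rad of straight; nose within 3 mm of its start (contact force between gauge and head between 0.8 and 15 N and contact force between gauge and sheet above 0.8 N and angle between gauge's own z axis and vertical below 0.05 rad and x of gauge_tip in the frame of head above -0.01 m and y of gauge_tip in the frame of head between -0.012 and 0.012 m and angle between the x axis of gauge and the x axis of head, either way round below 0.15 rad and contact force between the fingers and gauge above 3 N and height (world z) of gauge_grip above 0.045 m and linear speed of gauge below 0.01 m/s and distance of nose from where it was at the start of the episode below 0.003 m and distance between the grasp point and gauge_grip below 0.035 m); the arm keeps its last pose, push and grip.
It fails at once if the gauge is forced: the nose is pressed with more than 25 N (contact force between gauge and head above 25 N).
It fails at once if the laser head is shifted by more than 3 mm (distance of nose from where it was at the start of the episode above 0.003 m).
It fails at once if a bystander is moved by more than 15 mm (distance of any of gear, tag, tape, cleaner from where it was at the start of the episode above 0.015 m).
It also fails if it takes over 51 s, if anything falls off the work surface, if the arm or the gripper's body presses on something with over 40 N, if the wrist force passes 120 N, or if a joint passes its speed limit or range.

## Working session

There is one attempt and no reset: what is moved stays moved. The work goes in short steps, Python scripts to look and compute and a tool call to move; the robot and the scene stay as the last step left them, time stands still between calls to the robot, and variables do not carry over. Pictures are saved under pics/ and viewed, and the job is handed in when it is done.

Besides the shell and the picture viewer there is one more tool, called by a JSON object that holds its "method" and its "body". play_rows: Moves the arm, as the interface text tells. Its arguments: {"type":"object","properties":{"motion":{"type":"array","items":{"type":"array"}}},"required":["motion"]}

```bash
ls; mkdir -p pics
cat > h.py <<'E'
import numpy as np, cv2
from plant import state, cams, workorder, nets
def grab(n,fn=None):
    p,d=cams.grab_frame(n)
    if fn: cv2.imwrite('pics/'+fn,p[:,:,::-1])
    np.savez('last_%s.npz'%n,p=p,d=d)
    return p,d
def cam(n):
    c=cams.camera_info(n);R=cv2.Rodrigues(np.array(c['rvec'],float))[0];return np.array(c['K'],float),R,np.array(c['tvec'],float).ravel()
def world(n,d):
    K,R,t=cam(n);v,u=np.mgrid[:d.shape[0],:d.shape[1]]
    P=np.stack([(u-K[0,2])/K[0,0]*d,(v-K[1,2])/K[1,1]*d,d],-1)
    return (P-t)@R
def px(n,X):
    K,R,t=cam(n);x=K@(R@np.array(X,float)+t);return np.round(x[:2]/x[2],1)
E
python3 - <<'E'
from h import *
s=state();print(s)
for n in('scene','top'):
    p,d=grab(n,n+'0.png')
    K,R,t=cam(n);print(n,K.tolist(),(-R.T@t).round(3),R.round(2).tolist())
    for q in('gauge_grip','gauge_tip','nose','head'):
        for r in nets.landmark_of(n,q)[:4]:print(q,np.round(r['at'],4),round(r['score'],2),px(n,r['at']))
E
```

```text
pics
{'time': 0.0, 'joint_pos': array([ 1.09002366e+00,  5.33539570e-02,  1.61430517e+00, -2.91155923e-06,
        1.47603303e+00, -1.18997843e-01]), 'joint_vel': array([-3.63531713e-05, -3.53944929e-04, -4.41116546e-04,  9.15859822e-04,
        3.29812157e-04,  5.60388412e-04]), 'joint_efforts': array([-1.01373367e-03, -3.93705046e+01, -3.70165014e+01, -2.11452170e-04,
        7.35145120e-03,  1.18494646e-05]), 'tool_pos': array([0.22091158, 0.58397526, 0.23005817]), 'tool_rot': array([ 0.5811371 , -0.40223809,  0.58244916,  0.40154348]), 'contact_force': array([0.46053772, 0.04694998, 0.86051263]), 'ft_torque': array([0.00424968, 0.03034561, 0.00906118]), 'gripper_width': 1.0089541728188638}
scene [[472.58119122587834, 0.0, 256.32986800915165], [0.0, 472.58119122587834, 197.81346214290096], [0.0, 0.0, 1.0]] [ 0.656 -1.083  1.032] [[0.99, 0.15, 0.0], [0.11, -0.72, -0.68], [-0.1, 0.68, -0.73]]
gauge_grip [ 0.3064 -0.3441  0.0283] 0.83 [167.1 241. ]
gauge_grip [ 0.478  -0.2607  0.0282] 0.74 [235.6 224.8]
gauge_grip [ 0.5857 -0.5954  0.0311] 0.65 [256.3 342. ]
gauge_tip [ 0.6052 -0.299
[... 209 characters left out ...]
28 ] 0.71 [308.2 133.1]
top [[366.35164202974215, 0.0, 253.9902547042585], [0.0, 366.35164202974215, 188.1842995632083], [0.0, 0.0, 1.0]] [ 0.396 -0.165  0.996] [[-0.03, -1.0, -0.01], [-0.99, 0.03, -0.14], [0.14, 0.01, -0.99]]
gauge_grip [ 0.4798 -0.2623  0.0302] 0.77 [293.5 208. ]
gauge_grip [ 0.3049 -0.3445  0.0327] 0.7 [328.7 275. ]
gauge_tip [ 0.604  -0.2982 -0.0022] 0.87 [303.4 164.1]
gauge_tip [ 4.015e-01 -2.569e-01  2.000e-04] 0.85 [291.7 238.1]
gauge_tip [ 0.5434 -0.493  -0.0045] 0.57 [375.  183.7]
nose [0.6463 0.1654 0.0312] 0.74 [132.9 151.3]
nose [ 0.5437 -0.4953 -0.0008] 0.65 [376.3 183.4]
head [0.6476 0.1684 0.0301] 0.58 [132. 151.]
head [0.5609 0.1132 0.0198] 0.29 [153.  182.5]
```

View pics/scene0.png

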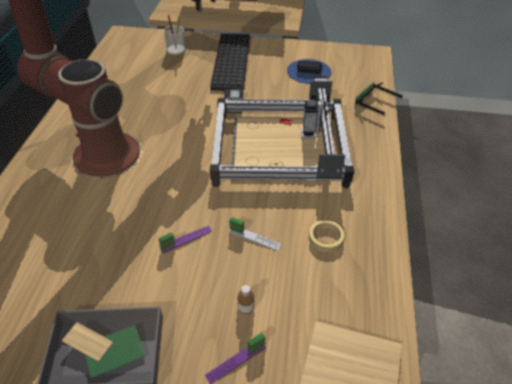

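View pics/top0.png

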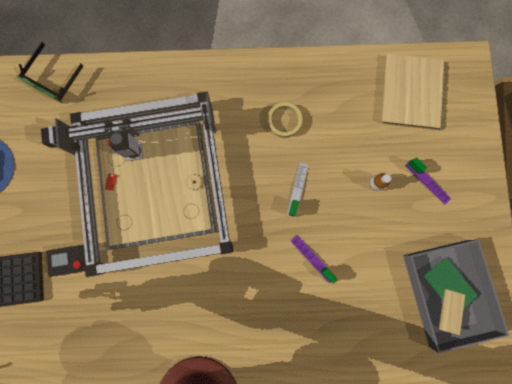

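Run:
```python
from h import *
a=cv2.imread('pics/scene0.png')[200:384,130:330];b=cv2.imread('pics/top0.png')[130:300,260:400]
cv2.imwrite('pics/crop1.png',cv2.resize(a,None,fx=4,fy=3.2*1.0,interpolation=cv2.INTER_CUBIC)[:600])
cv2.imwrite('pics/crop2.png',cv2.resize(b,None,fx=3.5,fy=3.5,interpolation=cv2.INTER_CUBIC))
```

```text
(no output)
```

View pics/crop1.png

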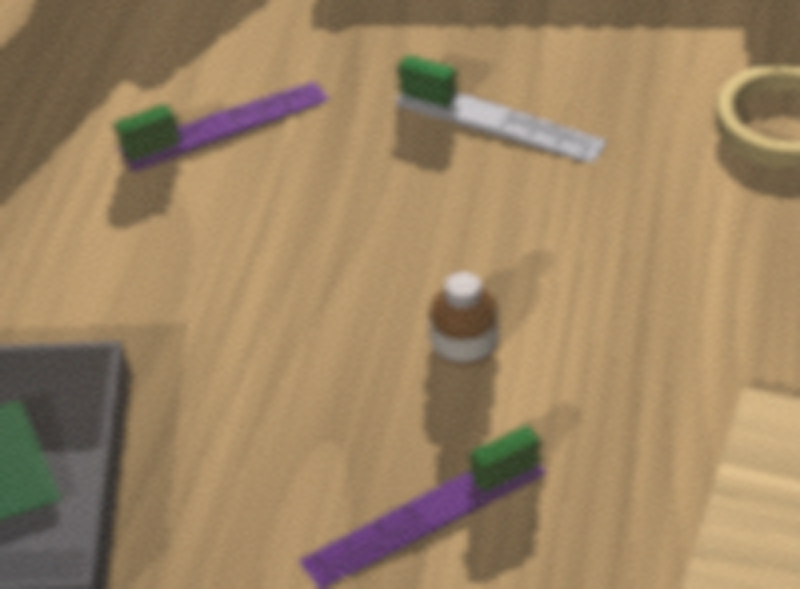

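The three candidates in the scene picture are:
- (167,241): purple blade.
- (256,342): purple blade.
- (236–280,225–247): bare aluminium blade with a green grip.

Only the third matches the description, and the enlarged crop confirms it. Next I'll refine the poses with depth.

```bash
python3 - <<'E'
from h import *
for n in('top','scene'):
    z=np.load(f'last_{n}.npz');p,d=z['p'].astype(int),z['d'];W=world(n,d)
    r,g,b=p[...,0],p[...,1],p[...,2]
    near=(abs(W[...,0]-.53)<.12)&(abs(W[...,1]+.28)<.07)&(d>0)
    G=near&(g>r+20)&(g>b+15)
    P=W[G];print(n,'grip n',len(P),'z',np.percentile(P[:,2],[5,50,95]).round(3))
    T=P[P[:,2]>.043];print(' top mean',T.mean(0).round(4),cv2.minAreaRect((T[:,:2]*1000).astype(np.float32)))
    A=near&(abs(r-b)<25)&(r>110)&(W[...,2]<.02)&(W[...,2]>-.01)
    P=W[A];print(' blade',len(P),cv2.minAreaRect((P[:,:2]*1000).astype(np.float32)),P[:,2].mean())
    # project extreme
    m=P[:,:2].mean(0);u,s,v=np.linalg.svd(P[:,:2]-m);print(' blade mean',m.round(4),'yaw',np.arctan2(v[0,1]/v[0,0],1).round(4))
    # table
    Tb=(abs(W[...,0]-.40)<.03)&(abs(W[...,1]+.15)<.03)&(d>0);print(' table z',np.median(W[Tb][:,2]))
    # sheet & frame
    H=(abs(W[...,0]-.648)<.06)&(abs(W[...,1]-.167)<.06)&(W[...,2]>.145)&(W[...,2]<.17)
    P=W[H];print(' head top',len(P),P.mean(0).round(4),cv2.minAreaRect((P[:,:2]*1000).astype(np.float32)),np.percentile(P[:,2],[5,50,95]).round(4))
    S=(W[...,0]>.4)&(W[...,0]<.72)&(W[...,1]>-.02)&(W[...,1]<.3)&(abs(W[...,2]-.024)<.006)&(r>b+25)
    P=W[S];print(' sheet',len(P),cv2.minAreaRect((P[:,:2]*1000).astype(np.float32)),np.median(P[:,2]))
    for q in('sheet','gear','tag','sheet_top','nose','head'):
        for x in nets.landmark_of(n,q)[:2]:print(q,np.round(x['at'],4),round(x['score'],2),px(n,x['at']))
q=state()['tool_rot'];from scipy.spatial.transform import Rotation as Ro
M=Ro.from_quat([q[1],q[2],q[3],q[0]]).as_matrix();print(M.round(3))
E
python3 - <<'E'
import cv2
a=cv2.imread('pics/top0.png')[80:290,40:250];cv2.imwrite('pics/crop3.png',cv2.resize(a,None,fx=2.8,fy=2.8,interpolation=cv2.INTER_CUBIC))
E
```

```text
top grip n 100 z [0.042 0.05  0.052]
 top mean [ 0.4794 -0.2597  0.0494] ((479.9750671386719, -260.10211181640625), (15.646278381347656, 39.82522201538086), 73.34339141845703)
 blade 359 ((534.0364990234375, -278.1927490234375), (25.78865623474121, 148.48902893066406), 73.75135803222656) 0.005690048445543736
 blade mean [ 0.5489 -0.2816] yaw -0.3255
 table z 0.00010773664194398797
 head top 302 [0.651  0.164  0.1533] ((653.77099609375, 165.37493896484375), (51.71662139892578, 60.972251892089844), 8.80005168914795) [0.1461 0.1542 0.1571]
 sheet 9810 ((552.6567993164062, 124.66998291015625), (303.89874267578125, 299.96661376953125), 6.942520618438721) 0.02351115174765385
sheet [0.5558 0.1128 0.0182] 0.75 [153.3 184.5]
gear [0.5605 0.0086 0.0253] 0.63 [191.2 181.2]
tag [0.5651 0.2289 0.0241] 0.72 [109.7 182. ]
sheet_top [0.5601 0.1093 0.0235] 0.88 [154.  182.5]
nose [0.6463 0.1654 0.0312] 0.74 [132.9 151.3]
nose [ 0.5437 -0.4953 -0.0008] 0.65 [376.3 183.4]
head [0.6476 0.1684 0.0301] 0.58 [132. 151.]
head [0.5609 0.1132 0.0198] 0.29 [153.  182.5]
scene grip n 120 z [0.02  0.043 0.052]
 
[... 394 characters left out ...]
71875, 164.7196044921875), (59.18217468261719, 64.97208404541016), 6.961833477020264) [0.1461 0.1529 0.1581]
 sheet 3718 ((551.5187377929688, 136.90440368652344), (296.3477478027344, 283.23028564453125), 5.182668209075928) 0.023874670375774905
sheet [0.5609 0.1165 0.0172] 0.9 [280.7 143.1]
sheet [0.6492 0.1645 0.0306] 0.63 [308.8 133.4]
gear [0.5602 0.0045 0.0197] 0.49 [276.5 165.4]
gear [ 0.6031 -0.3004  0.0017] 0.36 [278.6 247.4]
tag [0.5673 0.2255 0.022 ] 0.52 [286.1 121.9]
sheet_top [0.5583 0.1165 0.0275] 0.64 [280.  140.6]
nose [0.6502 0.1657 0.0336] 0.73 [309.2 132.5]
head [0.6471 0.1689 0.028 ] 0.71 [308.2 133.1]
[[ 0.    -0.935  0.354]
 [-0.     0.354  0.935]
 [-1.    -0.    -0.   ]]
```

View pics/crop3.png

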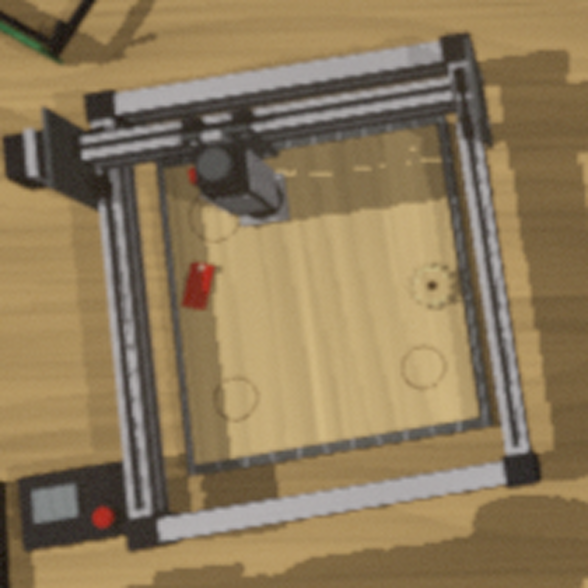

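Run:
```python
from h import *
K,R,t=cam('top');C=-R.T@t
def ray(c,z):
    u,v=c[0]/2.8+40,c[1]/2.8+80
    r=R.T@np.linalg.inv(K)@[u,v,1];return (C+r*(z-C[2])/r[2])[:2]
for z,a,b in((.024,(192,470),(160,165)),(.024,(487,423),(440,122)),(.024,(487,423),(192,470)),(.07,(510,467),(160,527)),(.07,(140,515),(108,230)),(.07,(518,450),(475,145)),(.03,(250,224),(290,220)),(.03,(290,220),(286,178))):
    A,B=ray(a,z),ray(b,z);print(A.round(4),B.round(4),np.arctan2(*(B-A)[::-1]).round(4))
# frame points from depth: front rail
d=np.load('last_top.npz');W=world('top',d['d']);p=d['p']
# nose plate front corner etc.
for n in('top','scene'):
    d=np.load(f'last_{n}.npz');W=world(n,d['d'])
    c=(abs(W[...,0]-.42)<.06)&(W[...,1]>-.02)&(W[...,1]<.24)&(abs(W[...,2]-.068)<.006)
    P=W[c];vx=cv2.fitLine(P[:,:2].astype(np.float32),cv2.DIST_HUBER,0,.01,.01).ravel();print(n,len(P),np.arctan2(vx[1],vx[0])-np.pi/2,vx,np.median(P[:,2]))
    # head block points above z .06..0.14 in front face
    c=(abs(W[...,0]-.648)<.035)&(abs(W[...,1]-.167)<.04)&(W[...,2]>.04)&(W[...,2]<.16)
    P=W[c];print(' head',len(P),P.min(0).round(3),P.max(0).round(3))
```

```text
[0.3896 0.227 ] [0.686 0.267] 0.1341
[ 0.4255 -0.0506] [ 0.7211 -0.008 ] 0.143
[ 0.4255 -0.0506] [0.3896 0.227 ] 1.6994
[ 0.3845 -0.076 ] [0.3407 0.2355] 1.7105
[0.3517 0.2537] [0.6117 0.2928] 0.1493
[ 0.3993 -0.0834] [ 0.6824 -0.048 ] 0.1244
[0.6228 0.1752] [0.6255 0.1366] -1.4992
[0.6255 0.1366] [0.6674 0.1411] 0.1076
top 330 -3.0663216 [ 0.07520003 -0.9971685   0.3680294   0.0399988 ] 0.06966804937463672
 head 852 [0.623 0.138 0.04 ] [0.683 0.204 0.16 ]
scene 139 -3.0661159 [ 0.07540508 -0.997153    0.36901772  0.03867998] 0.06961505606258384
 head 585 [0.624 0.135 0.04 ] [0.683 0.206 0.16 ]
```

{"method": "play_rows", "body": {"motion": [[-1,[0.015,-0.047,0.0],0.077],[-1,[0.03,-0.094,0.0],0.077],[-1,[0.045,-0.141,0.0],0.077],[-1,[0.06,-0.188,0.0],0.077],[-1,[0.075,-0.235,0.0],0.077]]}}

```text
time: 1.6
tool_pos: [0.2964, 0.3478, 0.2314]
tool_rot: [0.566, -0.424, 0.565, 0.424]
contact_force: [0.5, -0.6, 0.8]
gripper_width: 1.0
```

{"method": "play_rows", "body": {"motion": [[-1,[0.015,-0.047,0.0],0],[-1,[0.03,-0.094,0.0],0],[-1,[0.045,-0.141,0.0],0],[-1,[0.06,-0.188,0.0],0],[-1,[0.075,-0.235,0.0],0]]}}

```text
time: 2.1
tool_pos: [0.3714, 0.1127, 0.2317]
tool_rot: [0.566, -0.424, 0.565, 0.424]
contact_force: [1.6, -0.3, 0.8]
gripper_width: 0.996
```

{"method": "play_rows", "body": {"motion": [[-1,[0.015,-0.047,0.0],0],[-1,[0.03,-0.094,0.0],0],[-1,[0.045,-0.141,0.0],0],[-1,[0.06,-0.188,0.0],0],[-1,[0.075,-0.235,0.0],0]]}}

```text
time: 2.6
tool_pos: [0.4465, -0.1228, 0.2317]
tool_rot: [0.566, -0.424, 0.566, 0.423]
contact_force: [-0.3, 1.1, -0.0]
gripper_width: 0.999
```

{"method": "play_rows", "body": {"motion": [[-1,[0.012,-0.047,0.0],0],[-1,[0.024,-0.094,0.0],0],[-1,[0.035,-0.139,0.0],0],[-1,[0.035,-0.139,-0.05],0],[-1,[0.035,-0.139,-0.1],0]]}}

```text
time: 3.1
tool_pos: [0.4827, -0.2622, 0.1324]
tool_rot: [0.567, -0.425, 0.566, 0.421]
contact_force: [0.2, -0.5, -1.6]
gripper_width: 1.004
```

Run:
```python
from h import *
s=state();print(s['tool_pos'],s['tool_rot'],s['time'])
p,d=grab('scene');a=p[190:270,200:300,::-1];cv2.imwrite('pics/c4.png',cv2.resize(a,None,fx=6,fy=6,interpolation=cv2.INTER_CUBIC))
```

```text
[ 0.48271444 -0.262187    0.13236224] [ 0.56701599 -0.4251663   0.56580679  0.42141329] 3.1
```

View pics/c4.png

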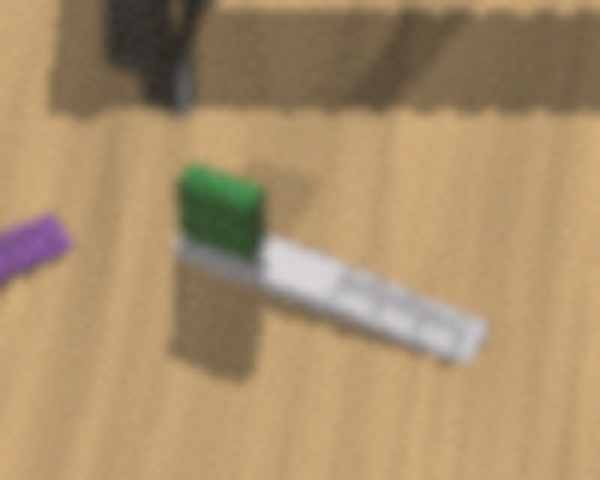

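The picture shows the open fingers above the silver gauge, with the green grip at crop (220,210), and nothing else within reach. I'll descend and grasp.

{"method": "play_rows", "body": {"motion": [[-1,[0,0,-0.04],0],[-1,[0,0,-0.08],0],[-1,[0,0,-0.105],0],[-1,[0,0,-0.119],0],[-1,[0,0,-0.119],0]]}}

```text
time: 3.65
tool_pos: [0.4803, -0.2586, 0.011]
tool_rot: [0.565, -0.423, 0.566, 0.425]
contact_force: [-0.4, 0.1, -0.6]
gripper_width: 1.003
```

{"method": "play_rows", "body": {"motion": [[1,[0,0,0],0],[1,[0,0,0],0],[1,[0,0,0],0],[1,[0,0,0],0],[1,[0,0,0],0]]}}

```text
time: 4.15
tool_pos: [0.4818, -0.26, 0.0134]
tool_rot: [0.566, -0.425, 0.566, 0.423]
contact_force: [0.6, -0.4, -0.5]
gripper_width: 0.181
```

{"method": "play_rows", "body": {"motion": [[1,[0,0,0],0],[1,[0,0,0],0]]}}

```text
time: 4.35
tool_pos: [0.4818, -0.26, 0.0132]
tool_rot: [0.566, -0.424, 0.566, 0.423]
contact_force: [-1.2, 0.2, 5.9]
gripper_width: 0.182
```

{"method": "play_rows", "body": {"motion": [[1,[0,0,0.02],0],[1,[0,0,0.05],0],[1,[0,0,0.09],0],[1,[0,0,0.13],0],[1,[0,0,0.13],0]]}}

```text
time: 4.85
tool_pos: [0.4844, -0.2617, 0.1489]
tool_rot: [0.567, -0.428, 0.565, 0.42]
contact_force: [1.0, -1.0, -0.0]
gripper_width: 0.183
```

Run:
```python
from h import *
s=state();print(s['tool_pos'],s['contact_force'],s['ft_torque'])
p,d=grab('scene','s5.png');a=p[130:250,180:340,::-1];cv2.imwrite('pics/c5.png',cv2.resize(a,None,fx=5,fy=5,interpolation=cv2.INTER_CUBIC))
```

```text
[ 0.48435138 -0.26168251  0.14894366] [ 1.02835292 -1.04456116 -0.03104122] [-0.07997879  0.02545585  0.00172999]
```

View pics/c5.png

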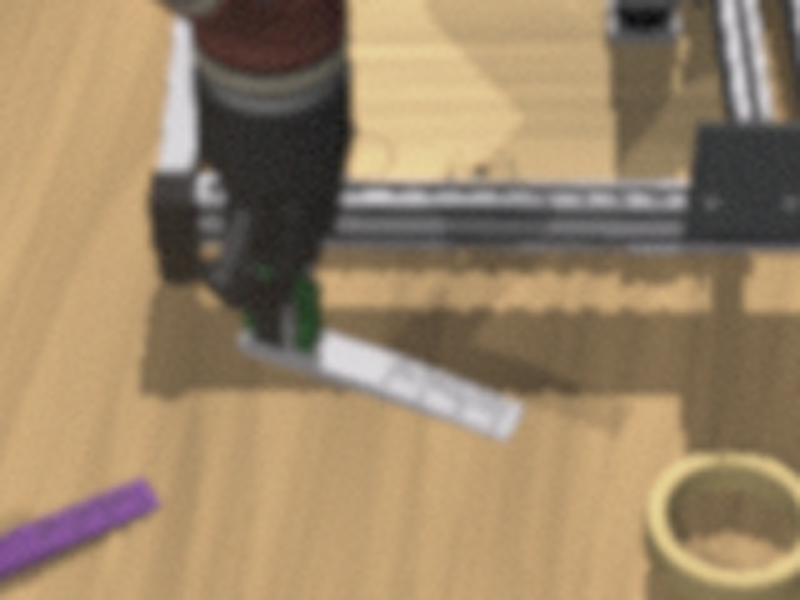

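{"method": "play_rows", "body": {"motion": [[1,[-0.003,0.035,0],0.05],[1,[-0.006,0.075,0],0.1],[1,[-0.009,0.115,0],0.16],[1,[-0.012,0.155,0],0.21],[1,[-0.014,0.2,0],0.27]]}}

```text
time: 5.4
tool_pos: [0.4653, -0.0579, 0.1397]
tool_rot: [0.503, -0.495, 0.504, 0.498]
contact_force: [-0.5, -0.7, -0.4]
gripper_width: 0.18
```

{"method": "play_rows", "body": {"motion": [[1,[-0.003,0.045,0],0.05],[1,[-0.006,0.09,0],0.1],[1,[-0.009,0.135,0],0.15],[1,[-0.012,0.175,0],0.152],[1,[-0.014,0.199,0],0.152]]}}

```text
time: 5.9
tool_pos: [0.451, 0.1418, 0.1397]
tool_rot: [0.463, -0.532, 0.465, 0.535]
contact_force: [0.3, -0.4, -0.9]
gripper_width: 0.183
```

{"method": "play_rows", "body": {"motion": [[1,[0,0,-0.03],0],[1,[0,0,-0.05],0],[1,[0,0,-0.06],0],[1,[0,0,-0.06],0]]}}

```text
time: 6.3
tool_pos: [0.4506, 0.1391, 0.079]
tool_rot: [0.463, -0.532, 0.466, 0.535]
contact_force: [0.6, -0.3, -1.6]
gripper_width: 0.174
```

```bash
cat > see.py <<'E'
from h import *
import sys
from scipy.spatial.transform import Rotation as Ro
k=sys.argv[1]
s=state();print(s['time'],s['tool_pos'].round(4),s['contact_force'].round(2),s['ft_torque'].round(3),s['gripper_width'])
q=s['tool_rot'];M=Ro.from_quat([q[1],q[2],q[3],q[0]]).as_matrix();print('jaw yaw-90',np.arctan2(M[1,2],M[0,2])-np.pi/2,'toolx',M[:,0].round(3))
p,d=grab('scene');cv2.imwrite(f'pics/s{k}.png',cv2.resize(p[90:200,200:360,::-1],None,fx=5,fy=5,interpolation=cv2.INTER_CUBIC))
for t in('gauge_tip','nose'):
    for x in nets.landmark_of('scene',t)[:3]:print('scene',t,np.round(x['at'],4),round(x['score'],2))
p,d=grab('top');cv2.imwrite(f'pics/t{k}.png',cv2.resize(p[110:260,80:240,::-1],None,fx=4,fy=4,interpolation=cv2.INTER_CUBIC))
for t in('gauge_tip','nose'):
    for x in nets.landmark_of('top',t)[:3]:print('top',t,np.round(x['at'],4),round(x['score'],2))
E
python3 see.py 6
```

```text
6.3 [0.4506 0.1391 0.079 ] [ 0.63 -0.25 -1.57] [ 0.003 -0.053  0.01 ] 0.17433556457587485
jaw yaw-90 0.1371303202318397 toolx [-0.007 -0.001 -1.   ]
scene gauge_tip [ 0.4062 -0.2565 -0.0026] 0.65
scene gauge_tip [0.5792 0.1527 0.0657] 0.63
scene gauge_tip [ 0.4883 -0.6805 -0.001 ] 0.56
scene nose [0.6477 0.1634 0.0314] 0.84
scene nose [ 0.5471 -0.493  -0.0007] 0.5
top gauge_tip [ 0.486 -0.684 -0.001] 0.94
top gauge_tip [0.5816 0.1559 0.0671] 0.93
top gauge_tip [ 4.035e-01 -2.558e-01 -2.000e-04] 0.76
top nose [0.6445 0.1675 0.0355] 0.83
top nose [0.5595 0.0063 0.0288] 0.58
```

View pics/s6.png

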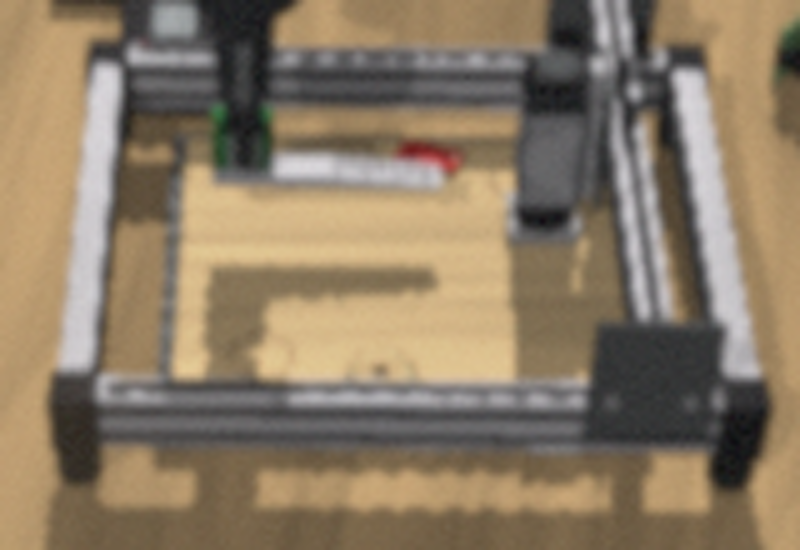

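View pics/t6.png

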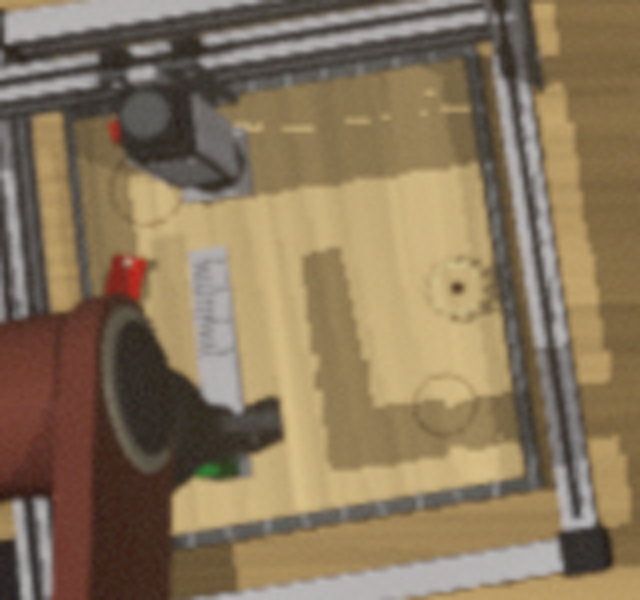

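The tip is at about (0.580, 0.154), some 68 mm before the nose at about (0.647, 0.1655). The gauge is level with about 2 mm of lateral offset. I'll lower it.

{"method": "play_rows", "body": {"motion": [[1,[0,0.002,-0.02],0],[1,[0,0.002,-0.034],0],[1,[0,0.002,-0.038],0],[1,[0,0.002,-0.038],0]]}}

```text
time: 7.0
tool_pos: [0.4525, 0.1413, 0.0435]
tool_rot: [0.464, -0.533, 0.465, 0.534]
contact_force: [-0.5, -0.3, -1.1]
gripper_width: 0.176
```

{"method": "play_rows", "body": {"motion": [[1,[0,0,-0.001],0],[1,[0,0,-0.001],0]]}}

```text
time: 7.2
tool_pos: [0.4538, 0.1416, 0.044]
tool_rot: [-0.465, 0.533, -0.464, -0.533]
contact_force: [-0.7, -0.5, -1.5]
gripper_width: 0.179
```

{"method": "play_rows", "body": {"motion": [[1,[0,0,-0.001],0],[1,[0,0,-0.001],0]]}}

```text
time: 7.4
tool_pos: [0.4534, 0.1415, 0.0426]
tool_rot: [-0.465, 0.533, -0.464, -0.533]
contact_force: [0.3, -0.3, -1.2]
gripper_width: 0.181
```

{"method": "play_rows", "body": {"motion": [[1,[0,0,-0.001],0],[1,[0,0,-0.001],0]]}}

```text
time: 7.6
tool_pos: [0.4532, 0.1415, 0.0412]
tool_rot: [0.465, -0.533, 0.465, 0.533]
contact_force: [0.4, -0.3, -2.1]
gripper_width: 0.175
```

{"method": "play_rows", "body": {"motion": [[1,[0,0,-0.001],0],[1,[0,0,-0.002],0],[1,[0,0,-0.002],0]]}}

```text
time: 7.9
tool_pos: [0.453, 0.1415, 0.0391]
tool_rot: [0.464, -0.533, 0.465, 0.533]
contact_force: [-0.6, 0.9, -1.0]
gripper_width: 0.179
```

{"method": "play_rows", "body": {"motion": [[1,[0,0,-0.001],0],[1,[0,0,-0.001],0]]}}

```text
time: 8.1
tool_pos: [0.4531, 0.1415, 0.0381]
tool_rot: [0.464, -0.533, 0.465, 0.533]
contact_force: [0.1, 0.7, -2.3]
gripper_width: 0.182
```

{"method": "play_rows", "body": {"motion": [[1,[0,0,-0.001],0],[1,[0,0,-0.001],0]]}}

```text
time: 8.3
tool_pos: [0.4533, 0.1415, 0.0373]
tool_rot: [-0.465, 0.533, -0.464, -0.533]
contact_force: [-0.4, 0.4, -0.9]
gripper_width: 0.182
```

{"method": "play_rows", "body": {"motion": [[1,[0,0,-0.0005],0],[1,[0,0,-0.0005],0]]}}

```text
time: 8.5
tool_pos: [0.4534, 0.1415, 0.0372]
tool_rot: [-0.465, 0.533, -0.465, -0.533]
contact_force: [-2.5, -0.5, 2.8]
gripper_width: 0.178
```

{"method": "play_rows", "body": {"motion": [[1,[0,0,-0.0005],0],[1,[0,0,-0.0005],0]]}}

```text
time: 8.7
tool_pos: [0.4533, 0.1415, 0.0372]
tool_rot: [0.464, -0.533, 0.465, 0.533]
contact_force: [-4.1, -1.7, 7.6]
gripper_width: 0.179
```

{"method": "play_rows", "body": {"motion": [[1,[0,0,-0.0005],0],[1,[0,0,-0.0005],0]]}}

```text
time: 8.9
tool_pos: [0.4534, 0.1415, 0.0372]
tool_rot: [0.464, -0.533, 0.465, 0.533]
contact_force: [-6.4, -1.3, 10.3]
gripper_width: 0.177
```

{"method": "play_rows", "body": {"motion": [[1,[0,0,0.001],0],[1,[0,0,0.001],0]]}}

```text
time: 9.1
tool_pos: [0.4536, 0.1416, 0.0372]
tool_rot: [-0.465, 0.533, -0.464, -0.533]
contact_force: [-1.2, -0.5, 3.2]
gripper_width: 0.175
```

```bash
python3 see.py 7
```

```text
9.1 [0.4536 0.1416 0.0372] [-1.18 -0.52  3.16] [-0.009  0.201  0.007] 0.17545618758504516
jaw yaw-90 0.1371398516226936 toolx [ 0.001  0.    -1.   ]
scene gauge_tip [ 0.4032 -0.2557 -0.0041] 0.86
scene gauge_tip [ 0.4879 -0.6809  0.001 ] 0.58
scene gauge_tip [0.5814 0.1567 0.027 ] 0.53
scene nose [0.5584 0.115  0.0199] 0.67
scene nose [0.6473 0.1653 0.0335] 0.62
top gauge_tip [0.5823 0.1595 0.0216] 0.94
top gauge_tip [ 0.4856 -0.6837 -0.0013] 0.75
top gauge_tip [ 0.4006 -0.254  -0.001 ] 0.63
top nose [0.6462 0.1673 0.0319] 0.74
top nose [0.6459 0.1657 0.0317] 0.55
```

View pics/s7.png

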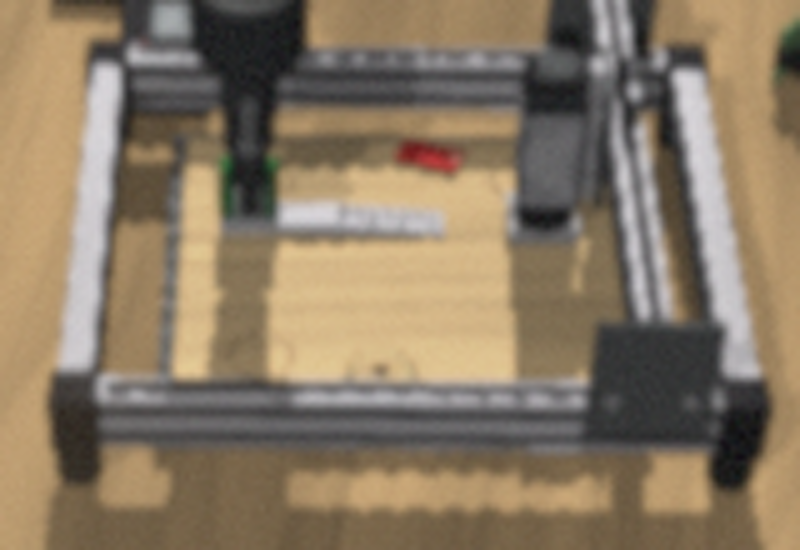

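View pics/t7.png

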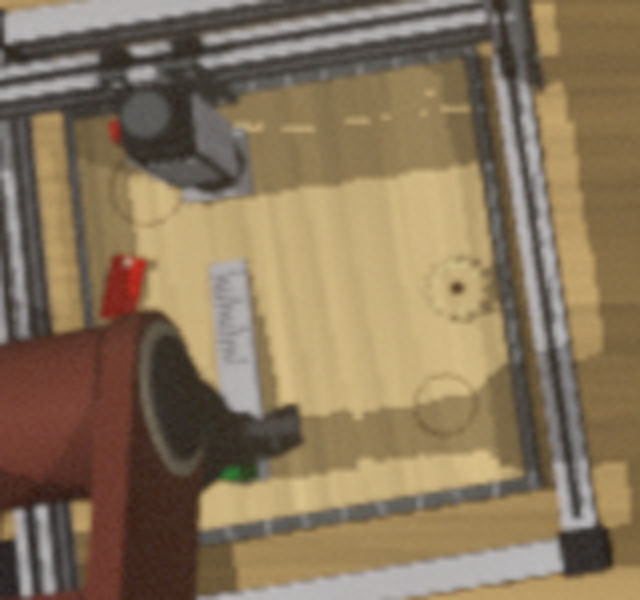

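{"method": "play_rows", "body": {"motion": [[1,[0,-0.001,0.0004],0],[1,[0.01,0.0,0.0004],0],[1,[0.02,0.001,0.0004],0],[1,[0.03,0.0021,0.0004],0],[1,[0.035,0.0028,0.0004],0]]}}

```text
time: 9.9
tool_pos: [0.4883, 0.1442, 0.0372]
tool_rot: [0.464, -0.533, 0.465, 0.533]
contact_force: [-6.6, -2.2, 7.7]
gripper_width: 0.179
```

```bash
python3 see.py 8
```

```text
9.9 [0.4883 0.1442 0.0372] [-6.59 -2.16  7.68] [-0.062  0.639 -0.05 ] 0.178716113254502
jaw yaw-90 0.1371087286829693 toolx [-0.002 -0.    -1.   ]
scene gauge_tip [0.6172 0.1595 0.0251] 0.87
scene gauge_tip [ 0.4881 -0.6851  0.0019] 0.65
scene gauge_tip [ 0.4067 -0.2577 -0.0031] 0.61
scene nose [0.6475 0.1612 0.0308] 0.79
top gauge_tip [ 0.4022 -0.2563  0.001 ] 0.91
top gauge_tip [0.6147 0.1611 0.0188] 0.86
top gauge_tip [ 0.4858 -0.6808 -0.0007] 0.82
top nose [0.6475 0.1642 0.0319] 0.77
top nose [ 7.276e-01 -2.449e-01  5.000e-04] 0.62
```

View pics/t8.png

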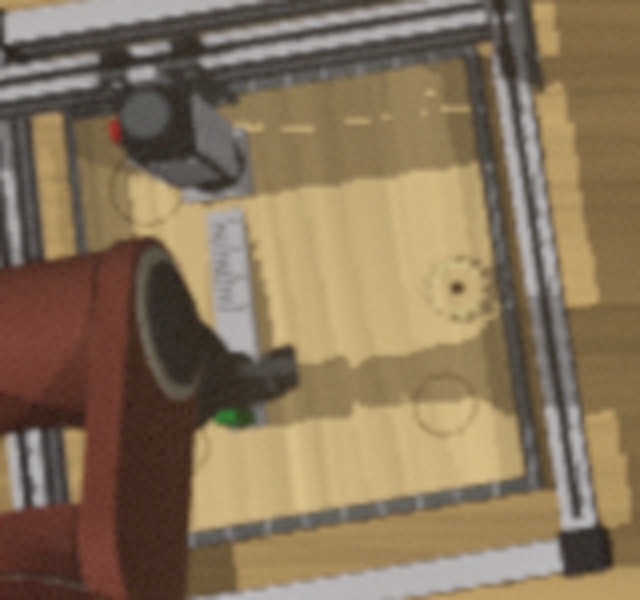

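{"method": "play_rows", "body": {"motion": [[1,[0,0,0.0008],0],[1,[0,0,0.0008],0]]}}

```text
time: 10.4
tool_pos: [0.4874, 0.1442, 0.0374]
tool_rot: [0.464, -0.533, 0.465, 0.533]
contact_force: [0.2, 0.1, -0.4]
gripper_width: 0.182
```

Run:
```python
from h import *
p,d=grab('top');cv2.imwrite('pics/n9.png',cv2.resize(p[130:200,100:170,::-1],None,fx=8,fy=8,interpolation=cv2.INTER_CUBIC))
p,d=grab('scene');cv2.imwrite('pics/m9.png',cv2.resize(p[100:150,270:340,::-1],None,fx=10,fy=10,interpolation=cv2.INTER_CUBIC))
```

```text
(no output)
```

View pics/n9.png

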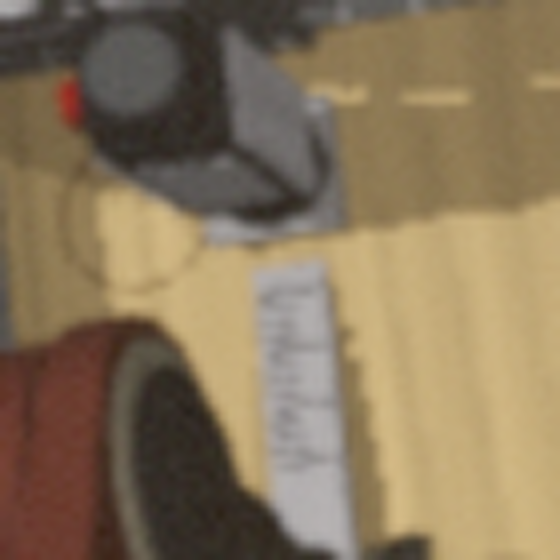

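View pics/m9.png

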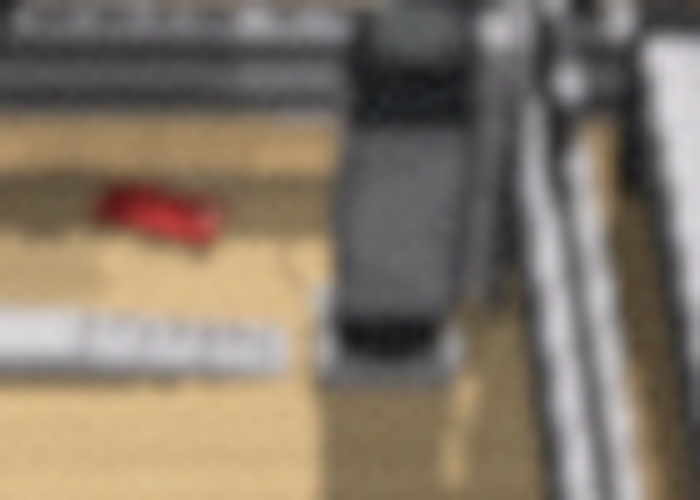

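Lateral alignment is within about 2 mm by both the networks and the image geometry. The gauge rests lightly on the sheet, so I'll advance in small steps.

{"method": "play_rows", "body": {"motion": [[1,[0.005,0.0007,0],0],[1,[0.01,0.0014,0],0],[1,[0.015,0.002,0],0],[1,[0.02,0.0027,0],0],[1,[0.02,0.0027,0],0]]}}

```text
time: 11.0
tool_pos: [0.509, 0.1471, 0.0381]
tool_rot: [-0.465, 0.533, -0.464, -0.533]
contact_force: [0.7, 0.8, -1.0]
gripper_width: 0.177
```

{"method": "play_rows", "body": {"motion": [[1,[0.003,0.0004,0],0],[1,[0.005,0.0007,0],0],[1,[0.005,0.0007,0],0]]}}

```text
time: 11.3
tool_pos: [0.5135, 0.1477, 0.0381]
tool_rot: [-0.465, 0.533, -0.465, -0.533]
contact_force: [0.2, -0.9, -1.5]
gripper_width: 0.182
```

{"method": "play_rows", "body": {"motion": [[1,[0,0,-0.0007],0],[1,[0,0,-0.0007],0]]}}

```text
time: 11.5
tool_pos: [0.5132, 0.1477, 0.0373]
tool_rot: [-0.465, 0.533, -0.464, -0.533]
contact_force: [0.0, -1.3, -1.2]
gripper_width: 0.182
```

{"method": "play_rows", "body": {"motion": [[1,[0.002,0.0003,0],0],[1,[0.002,0.0003,0],0]]}}

```text
time: 11.7
tool_pos: [0.5154, 0.148, 0.0374]
tool_rot: [-0.465, 0.533, -0.464, -0.533]
contact_force: [0.9, -0.0, -0.8]
gripper_width: 0.179
```

{"method": "play_rows", "body": {"motion": [[1,[0.002,0.0003,0],0],[1,[0.002,0.0003,0],0]]}}

```text
time: 11.9
tool_pos: [0.5175, 0.1484, 0.0374]
tool_rot: [-0.465, 0.533, -0.464, -0.533]
contact_force: [0.1, -0.2, -0.3]
gripper_width: 0.18
```

{"method": "play_rows", "body": {"motion": [[1,[0.002,0.0003,0],0],[1,[0.002,0.0003,0],0]]}}

```text
time: 12.1
tool_pos: [0.5195, 0.1487, 0.0374]
tool_rot: [-0.465, 0.533, -0.464, -0.533]
contact_force: [0.4, -0.1, -2.2]
gripper_width: 0.18
```

{"method": "play_rows", "body": {"motion": [[1,[0.001,0.00015,0],0],[1,[0.001,0.00015,0],0]]}}

```text
time: 12.3
tool_pos: [0.5204, 0.1488, 0.0373]
tool_rot: [-0.465, 0.533, -0.464, -0.533]
contact_force: [0.3, -0.1, -1.5]
gripper_width: 0.179
```

{"method": "play_rows", "body": {"motion": [[1,[0.001,0.00015,0],0],[1,[0.001,0.00015,0],0]]}}

```text
time: 12.5
tool_pos: [0.5214, 0.149, 0.0373]
tool_rot: [-0.465, 0.533, -0.464, -0.533]
contact_force: [0.3, 0.7, -0.8]
gripper_width: 0.179
```

{"method": "play_rows", "body": {"motion": [[1,[0.001,0.00015,0],0],[1,[0.002,0.0003,0],0],[1,[0.002,0.0003,0],0]]}}

```text
time: 12.8
tool_pos: [0.5234, 0.1493, 0.0373]
tool_rot: [-0.465, 0.533, -0.464, -0.533]
contact_force: [-0.4, 0.0, -1.3]
gripper_width: 0.181
```

{"method": "play_rows", "body": {"motion": [[1,[0.001,0.00015,0],0],[1,[0.001,0.00015,0],0]]}}

```text
time: 13.0
tool_pos: [0.5244, 0.1494, 0.0373]
tool_rot: [-0.465, 0.533, -0.464, -0.533]
contact_force: [0.3, 0.3, -0.2]
gripper_width: 0.182
```

{"method": "play_rows", "body": {"motion": [[1,[0.001,0.00015,0],0],[1,[0.002,0.0003,0],0],[1,[0.002,0.0003,0],0]]}}

```text
time: 13.3
tool_pos: [0.5264, 0.1497, 0.0373]
tool_rot: [-0.465, 0.533, -0.464, -0.533]
contact_force: [0.1, 0.7, -0.3]
gripper_width: 0.181
```

{"method": "play_rows", "body": {"motion": [[1,[0.001,0.00015,0],0],[1,[0.001,0.00015,0],0]]}}

```text
time: 13.5
tool_pos: [0.5274, 0.1498, 0.0373]
tool_rot: [-0.465, 0.533, -0.464, -0.533]
contact_force: [0.0, -0.1, -0.9]
gripper_width: 0.182
```

{"method": "play_rows", "body": {"motion": [[1,[0.001,0.00015,0],0],[1,[0.002,0.0003,0],0],[1,[0.002,0.0003,0],0]]}}

```text
time: 13.8
tool_pos: [0.5294, 0.1501, 0.0373]
tool_rot: [-0.465, 0.533, -0.464, -0.533]
contact_force: [-0.9, 0.2, -0.3]
gripper_width: 0.177
```

{"method": "play_rows", "body": {"motion": [[1,[0.001,0.00015,0],0],[1,[0.001,0.00015,0],0]]}}

```text
time: 14.0
tool_pos: [0.5304, 0.1503, 0.0373]
tool_rot: [-0.465, 0.533, -0.464, -0.533]
contact_force: [0.4, -0.3, -0.7]
gripper_width: 0.178
```

{"method": "play_rows", "body": {"motion": [[1,[0.001,0.00015,0],0],[1,[0.002,0.0003,0],0],[1,[0.002,0.0003,0],0]]}}

```text
time: 14.3
tool_pos: [0.5324, 0.1506, 0.0373]
tool_rot: [-0.465, 0.533, -0.464, -0.533]
contact_force: [0.0, -0.1, -0.6]
gripper_width: 0.179
```

{"method": "play_rows", "body": {"motion": [[1,[0.001,0.00015,0],0],[1,[0.001,0.00015,0],0]]}}

```text
time: 14.5
tool_pos: [0.5334, 0.1507, 0.0373]
tool_rot: [-0.465, 0.533, -0.465, -0.533]
contact_force: [-0.7, -0.9, -0.9]
gripper_width: 0.18
```

{"method": "play_rows", "body": {"motion": [[1,[0.001,0.00015,0],0],[1,[0.001,0.00015,0],0]]}}

```text
time: 14.7
tool_pos: [0.5344, 0.1509, 0.0373]
tool_rot: [-0.465, 0.533, -0.464, -0.533]
contact_force: [0.2, -0.2, -1.7]
gripper_width: 0.177
```

{"method": "play_rows", "body": {"motion": [[1,[0.001,0.00015,0],0],[1,[0.001,0.00015,0],0]]}}

```text
time: 14.9
tool_pos: [0.5354, 0.151, 0.0373]
tool_rot: [-0.465, 0.533, -0.465, -0.533]
contact_force: [-0.0, -0.2, -1.3]
gripper_width: 0.181
```

```bash
python3 see.py 10
```

```text
14.9 [0.5354 0.151  0.0373] [-0.04 -0.2  -1.27] [ 0.062 -0.039 -0.017] 0.1809017918346046
jaw yaw-90 0.137185298959988 toolx [ 0. -0. -1.]
scene gauge_tip [ 0.4888 -0.6797  0.0012] 0.69
scene gauge_tip [ 0.4051 -0.2568 -0.0023] 0.67
scene gauge_tip [0.5675 0.2255 0.0262] 0.27
scene nose [0.6476 0.1637 0.03  ] 0.81
top gauge_tip [ 4.885e-01 -6.860e-01  6.000e-04] 0.65
top gauge_tip [ 0.4021 -0.2538  0.0023] 0.56
top nose [0.645  0.1647 0.0326] 0.77
```

View pics/s10.png

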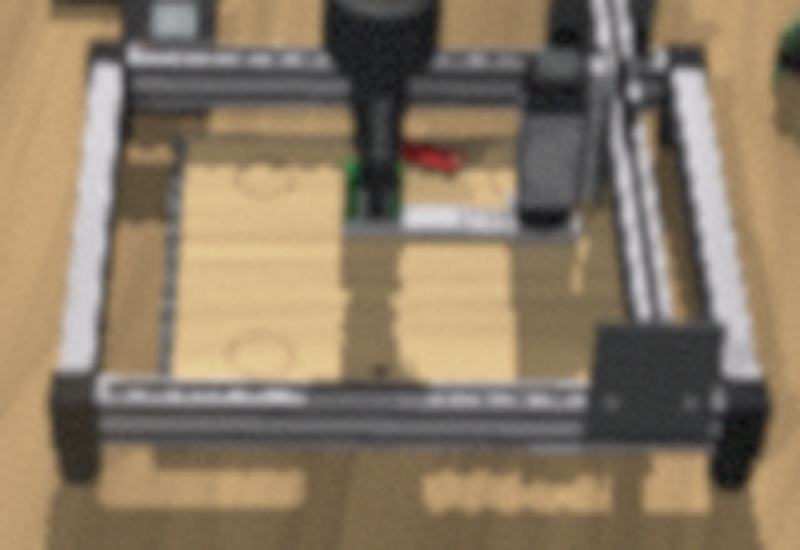

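View pics/t10.png

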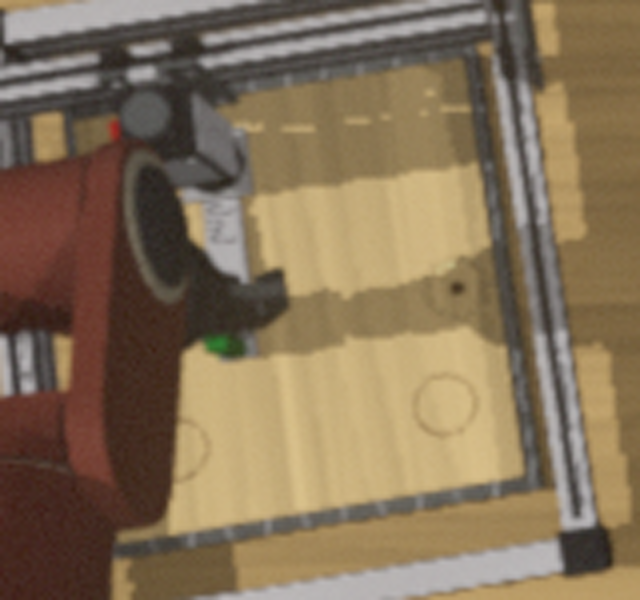

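The blade is under the plate and centred, and no contact is felt yet. I'll continue.

{"method": "play_rows", "body": {"motion": [[1,[0.001,0.00015,0],0],[1,[0.001,0.00015,0],0]]}}

```text
time: 15.4
tool_pos: [0.5362, 0.1512, 0.0373]
tool_rot: [0.464, -0.533, 0.465, 0.533]
contact_force: [-0.2, -0.6, -0.6]
gripper_width: 0.177
```

{"method": "play_rows", "body": {"motion": [[1,[0.001,0.00015,0],0],[1,[0.001,0.00015,0],0]]}}

```text
time: 15.6
tool_pos: [0.5369, 0.1513, 0.0373]
tool_rot: [0.464, -0.533, 0.465, 0.533]
contact_force: [-2.4, -0.2, 0.5]
gripper_width: 0.181
```

{"method": "play_rows", "body": {"motion": [[1,[0.001,0.00015,0],0],[1,[0.001,0.00015,0],0]]}}

```text
time: 15.8
tool_pos: [0.5374, 0.1514, 0.0372]
tool_rot: [0.464, -0.533, 0.465, 0.534]
contact_force: [-5.5, -0.2, 4.1]
gripper_width: 0.179
```

{"method": "play_rows", "body": {"motion": [[1,[0.0005,0.0001,0.0003],0],[1,[0.0005,0.0001,0.0003],0],[1,[0.0005,0.0001,0.0003],0]]}}

```text
time: 16.1
tool_pos: [0.5374, 0.1514, 0.0373]
tool_rot: [0.464, -0.532, 0.465, 0.534]
contact_force: [-6.7, -2.4, 4.4]
gripper_width: 0.176
```

Run:
```python
from h import *
F=[];T=[]
for i in range(6):
    nets  # no-op
    s=state();F.append(s['contact_force']);T.append(s['ft_torque'])
    if i<5: cams.grab_frame('top')
print(np.round(F,1),np.round(T,2),s['tool_pos'])
```

```text
[[-6.7 -2.4  4.4]
 [-6.6 -1.3  4.3]
 [-6.7 -2.   3.8]
 [-6.4 -0.6  3.2]
 [-7.3 -1.4  3.7]
 [-6.5 -0.9  3.1]] [[-0.14  0.62 -0.05]
 [-0.13  0.61  0.01]
 [-0.11  0.63 -0.04]
 [-0.15  0.65  0.  ]
 [-0.18  0.64 -0.01]
 [-0.11  0.71 -0.02]] [0.53740968 0.15141713 0.03728872]
```

{"method": "play_rows", "body": {"motion": [[1,[0,0,0.0004],0],[1,[0.0005,0.0001,0.0004],0],[1,[0.0005,0.0001,0.0004],0]]}}

```text
time: 16.65
tool_pos: [0.5374, 0.1514, 0.0374]
tool_rot: [0.463, -0.532, 0.466, 0.534]
contact_force: [-8.0, -1.3, 3.6]
gripper_width: 0.185
```

{"method": "play_rows", "body": {"motion": [[1,[0.0005,0.0001,0.0002],0],[1,[0.0005,0.0001,0.0002],0],[1,[0.0005,0.0001,0.0002],0]]}}

```text
time: 16.95
tool_pos: [0.5374, 0.1515, 0.0374]
tool_rot: [0.463, -0.532, 0.466, 0.534]
contact_force: [-8.1, -1.2, 4.9]
gripper_width: 0.177
```

{"method": "play_rows", "body": {"motion": [[1,[0.0005,0.0001,0],0],[1,[0.0005,0.0001,0],0],[1,[0.0005,0.0001,0],0]]}}

```text
time: 17.25
tool_pos: [0.5376, 0.1515, 0.0374]
tool_rot: [0.463, -0.532, 0.466, 0.535]
contact_force: [-10.1, -2.4, 6.2]
gripper_width: 0.183
```

{"method": "play_rows", "body": {"motion": [[1,[0,0,0.0003],0],[1,[0,0,0.0006],0],[1,[0,0,0.0006],0]]}}

```text
time: 17.55
tool_pos: [0.5376, 0.1515, 0.0376]
tool_rot: [0.463, -0.532, 0.466, 0.535]
contact_force: [-8.0, -2.2, 2.9]
gripper_width: 0.178
```

{"method": "play_rows", "body": {"motion": [[1,[0,0,0.0003],0],[1,[0,0,0.0003],0],[1,[0,0,0.0003],0]]}}

```text
time: 17.85
tool_pos: [0.5377, 0.1515, 0.0377]
tool_rot: [0.463, -0.532, 0.466, 0.534]
contact_force: [-7.4, -2.0, 2.2]
gripper_width: 0.181
```

```bash
python3 see.py 11
```

```text
17.85 [0.5377 0.1515 0.0377] [-7.44 -2.03  2.22] [-0.164  0.822 -0.056] 0.18070475566175387
jaw yaw-90 0.13725444831814548 toolx [-0.006 -0.001 -1.   ]
scene gauge_tip [ 4.013e-01 -2.558e-01  2.000e-04] 0.89
scene gauge_tip [ 0.4861 -0.68    0.0018] 0.63
scene nose [0.6479 0.1675 0.034 ] 0.79
top gauge_tip [ 0.4857 -0.6831 -0.0023] 0.91
top gauge_tip [ 0.4002 -0.2566 -0.0006] 0.89
top nose [0.6476 0.1641 0.0312] 0.71
```

View pics/s11.png

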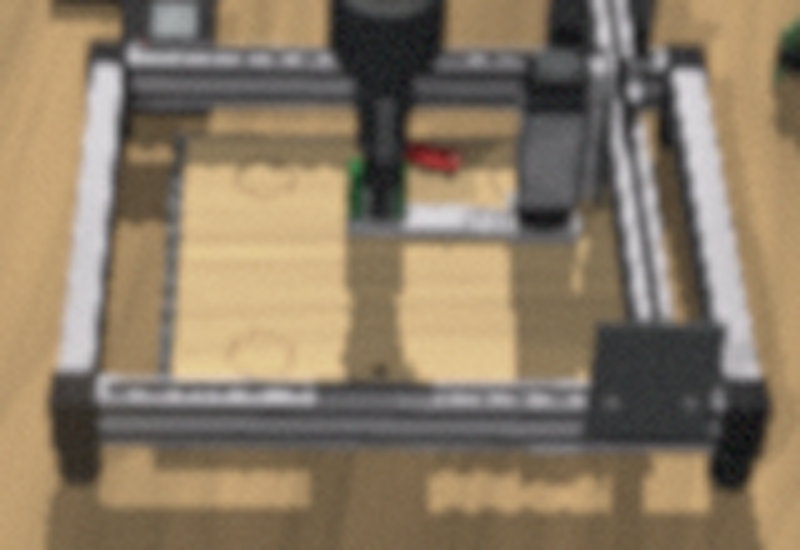

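{"method": "play_rows", "body": {"motion": [[1,[0,0,0],0],[1,[0,0,0],0],[1,[0,0,0],0],[1,[0,0,0],0],[1,[0,0,0],0]]}}

```text
time: 18.65
tool_pos: [0.5376, 0.1515, 0.0376]
tool_rot: [0.463, -0.532, 0.466, 0.535]
contact_force: [-7.8, -1.2, 1.1]
gripper_width: 0.176
```

The force stays steady at about 8 N of drag with little vertical load, so the drag comes from the pinch and not from pressing on the sheet. I'll hand in.

```bash
python3 -c "
from h import *
print(workorder.job_done());s=state();print(s['time'],s['tool_pos'],s['contact_force'])"
```

```text
the job is handed in; nothing more can be done
None
the job is handed in; nothing more can be done
```

The aluminium gauge is pinched snugly under the middle of the nose plate, still held flat by its green grip, and the job is handed in. No verdict came back. I handed in at about 18.7 s of the allowed 51 s.

**What I did:** I gripped the aluminium gauge by its green grip; the two purple look-alikes were left alone. I laid it flat on the sheet about 65 mm in front of the nose. I then slid it in along the head's axis (yaw about 0.137 rad), in steps of 1–2 mm once the tip was under the plate, until the drag rose.

**Last checks before handing in:**
- **Drag:** steady at about 8 N, with only 1–2 N of net upward force on the tool. From friction I estimate the nose presses with about 5 N, but I could not measure that force directly.
- **Depth:** the tip is about 43 mm past the nose's near edge by my position estimates. That would put the gap near 5.4 mm, give or take a few tenths.
- **Alignment:** the tool tilts about 0.006 rad and its yaw matches the head's. The tip is within about 2 mm of the middle line.
- **Surroundings:** the detected nose position agrees with the start within detector noise. In the last picture the tag looks unmoved. I saw no disturbance of the gear, tape or bottle, but did not re-measure them.

**Disagreements:**
- The networks and the picture geometry differed by about 3 mm on the sideways offset, in opposite directions, so I made no correction.
- Early in the slide the gauge pressed too hard on the sheet, with about 7 N of drag. I raised it before going under the nose.

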